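# Show the sample plate's label at the filling bench

## Robot

A 6-joint arm with a two-finger parallel gripper is mounted at the origin on the work surface. World frame = base frame: x ahead of the robot, y to its left, z up, the work surface at z = 0. Lengths are in mm, angles in rad, forces in N, time in s.
With the tool pointing down it reaches from about 350 to 775 mm from the base axis. Payload 7.3 kg.
Tool frame: the origin (TCP) lies on the centre line of the jaws, within the pads' length; the fingertips stand 22 mm ahead of it and the grasp point (between the pads) lies 3 mm ahead of it; z points along the fingers, y is the direction in which the jaws open and shut (so a half turn about z gives the same grasp; the last joint's range is limited). The gripper opens to 92 mm and grips with 3 to 60 N. Pads are 19 mm wide; open, the fingers measure 130 mm over their backs; the gripper's body (75 mm by 190 mm) begins 47 mm behind the grasp point.
Start: joints at [1.118, 0.342, 1.524, -0, 1.275, -0.146], TCP at [158.539, 500.508, 248.741] pointing down, gripper open.
Joint ranges: [-2.53, 2.53], [-0.77, 2.02], [0.04, 2.7], [-1, 4.14], [0.28, 2.66], [-3.11, 3.11]. Speed limits (rad/s): [2.57, 2.57, 3.14, 3.14, 3.14, 3.14].

## Interface

Orientations are given as [roll, pitch, yaw] about the fixed x, y, z axes, in that order (R = Rz(yaw) Ry(pitch) Rx(roll)).
In Python, from plant import get_obs, capture, bot, spot_in gives the robot as it stands.
- The arm moves only by the shell command python3 -m handwheel 'ROWS' [OPENING]. ROWS is JSON, a list of rows, each a list of 2 entries, a list of its own where there are three numbers: the shift along the world's x, y, z in mm, then the turn, a rotation vector about the world's x, y, z in rad. In form: [[[x, y, z], [wx, wy, wz]], ...]. A call has 1 to 12 rows; each row shifts and turns the commanded pose from where the row before left it; what a row does not reach is not made up. A row lasts 1/8 s, in which the tool goes at most 62.5 mm and 10.7 degrees, less where a joint would pass 70% of its speed; a pose out of reach is approached as far as the arm can. A call is refused whole if a number of a shift passes 62.5 or a number of a turn 0.188, either way. A call with a gripper value outside its range is refused whole. OPENING is the closure, from 0 (fully open) to 1 (shut), set as the call begins (- or left out, the last holds). The fingers move at their own pace and stop on an object; the grip force is fixed at half the most. Time passes only in rows, so rows that do not move let the fingers close. It gives the time, the measured TCP pose, the force and the opening at its end, in the units of the state.
- get_obs(): the state, without advancing time (a new reading comes with each control period).
- capture(name): name is "side" or "top"; returns a dict with "img" (420x560x3 uint8, red, green, blue), "fx", "fy", "cx", "cy" (pixels), "cam_to_world" (4x4, takes a point from camera to world coordinates). Camera axes: x right, y up, looking along -z (the intrinsics and any distortion apply to the point x, -y, -z); pixel columns grow to the right and rows downward; lengths in mm; the calibration is good to about 2 mm. A picture is of the moment at which its call begins. There is no depth.
- bot.close_job(): hands the job in, once; it reports no verdict.
Trained networks look in the newest picture that a camera, given by its name, has taken for a name from the list of things; names that differ only in an ending like _2 or _b are one class to them, and where a whole thing is asked for, a point or a joint stands for the part that bears it (a point fixed in the world has none). Each returns a list of dicts, best first, with "score" (0 to 1); they miss things now and then, are a little off and sometimes report something else, mostly with a low value. They report only what shows in the picture. A call takes as long as a camera call. They do not tell look-alikes from the thing itself.
- spot_in(thing, camera): "xyz" ([x, y, z] in mm, in the coordinates of the camera as it stood for that picture, good to about 4 mm: the middle of the surface that is visible of it).
The state is a dict: "time": time; "joint_positions": joint angles; "dq": joint speeds; "tau": joint torques, N m; "tool_pos": TCP position; "tcp_rot": TCP orientation; "contact_force": force on the tool from outside, world axes, zero at the start; "moment": the same for the moment, N m; "grip_width": finger opening in mm.
Only numpy, scipy, OpenCV 4.12 (cv2) and the standard library are available. Lean on these libraries where they do the work, as an engineer would, in place of code of your own. Each camera call takes 0.05 s, during which the arm holds its last target. There are 200 camera calls.

## Task

One of the two plates standing on edge in the black rack, the sample plate, has a small notch in the upper corner of its frosted end and a paper label on one face there. Take it by its clear part, turn it label up (sloping no more than about 45 degrees) and hold it still with the label over the middle of the white viewing panel, about 20 cm above the bench. Finish while still holding it there; leave the spare plate, bottles and bin of caps where they are.

Things in the scene. Friction and masses are not known exactly. Their poses are not given: they have to be found in the camera images.
- sample_plate: stiff plastic plate 130 x 60 x 8 mm, 50-105 g, on its long edge in a rack groove, top 68 mm above the bench. Origin: middle of the lower edge. x: along the length to the frosted end (frosted x = 15 to 65 mm, the rest clear); y: out of the label face; z: up. 14 x 14 mm notch at the +x +z corner: upper left as you face the label. Like the rack, turned any way
- label (a point): centre of the paper label (38 x 30 mm) on the sample plate's +y face: at x = 40, y = 4, z = 26 mm in the plate's frame; axes as the plate's
- spare_plate: a clear plate of the same 130 x 60 x 8 mm without notch, frosting or label, upright in the other groove; origin and axes as the sample plate's. Leave it in place
- rack: black rack fixed to the bench, 160 (x) x 130 (y) mm, slab 8 mm thick; origin: centre of its underside. Two grooves along its x, at y = -36 and +36 mm, 11 mm wide between 8 mm ribs that rise to 26 mm; the plates stand loose on the slab, their upper 42 mm free above the ribs. Turned any way round
- viewing_panel: white square viewing panel in an aluminium frame, fixed flat on the bench, 180 x 180 mm, 14 mm high; origin: centre of its underside
- bottle_a: white plastic bottle, 54 mm diameter, 160 mm tall, loose; origin: centre of its underside. Bystander
- bottle_b: white plastic bottle with a blank paper band, 54 mm diameter, 160 mm tall, loose; origin: centre of its underside. Bystander
- cap_bin: open blue bin of bottle caps, 140 x 200 x 70 mm, loose; origin: centre of its underside. Bystander
Not all that is in view belongs to the job. Leave any green or red look-alike of the sample_plate alone.

How it is judged (in metres and radians):
At the end, for the whole second after the job is handed in: Held still by its clear part (grasp point at most 14 mm towards the frosted end), off the panel; label up within 55 degrees, within 40 mm of the panel centre in plan, 120 to 300 mm above the bench; spare plate upright within 20 mm of its start, bottles and bin within 30 mm (horizontal distance between label and viewing_panel below 0.04 m and height (world z) of label between 0.12 and 0.3 m and angle between sample_plate's own y axis and vertical below 0.96 rad and contact force between sample_plate and the fingers above 1 N and contact force between sample_plate and viewing_panel below 0.1 N and x of the grasp point in the frame of sample_plate below 0.014 m and linear speed of sample_plate below 0.03 m/s and distance of spare_plate from where it was at the start of the episode below 0.02 m and angle between spare_plate's own z axis and vertical below 0.4 rad and distance of each of bottle_a, bottle_b, cap_bin from where it was at the start of the episode below 0.03 m); the arm keeps its last pose, push and grip.
It fails at once if the spare plate was pulled out or pushed over (distance of spare_plate from where it was at the start of the episode above 0.03 m or angle between spare_plate's own z axis and vertical above 0.6 rad).
It fails at once if a bottle was knocked over (angle between any of bottle_a, bottle_b's own z axis and vertical above 0.5 rad).
It also fails if it takes over 32 s, if anything falls off the work surface, if the arm or the gripper's body presses on something with over 40 N, if the wrist force passes 120 N, or if a joint passes its speed limit or range.

## Working session

There is one attempt and no reset: what is moved stays moved. The work goes in short steps, Python scripts to look and compute and a shell command to move; the robot and the scene stay as the last step left them, time stands still between calls to the robot, and variables do not carry over. Pictures are saved under pics/ and viewed, about 8 in all and at most 12, crops included, and the job is handed in when it is done.

```bash
mkdir -p pics; ls; cat > h.py <<'E'
import numpy as np, cv2
from plant import get_obs, capture, bot, spot_in
def w(c,p): 
    M=np.array(c["cam_to_world"]); return M[:3,:3]@np.array(p)+M[:3,3]
def proj(c,P):
    M=np.array(c["cam_to_world"]); p=M[:3,:3].T@(np.array(P)-M[:3,3])
    return c["cx"]+c["fx"]*p[0]/-p[2], c["cy"]-c["fy"]*p[1]/-p[2]
def ray(c,u,v,z):
    M=np.array(c["cam_to_world"]); d=M[:3,:3]@np.array([(u-c["cx"])/c["fx"],-(v-c["cy"])/c["fy"],-1]); o=M[:3,3]
    return o+d*(z-o[2])/d[2]
E
python3 - <<'E'
from h import *
for n in("top","side"):
    c=capture(n); cv2.imwrite(f"pics/{n}0.png",c["img"][:,:,::-1])
    print(n,[k for k in c],np.round(c["cam_to_world"],2).tolist(),c["fx"],c["cx"],c["cy"])
    for t in("sample_plate","label","spare_plate","rack","viewing_panel","bottle_a","cap_bin"):
        for d in spot_in(t,n)[:4]:
            P=w(c,d["xyz"]); print(t,round(d["score"],2),P.round(),np.round(proj(c,P)))
print(get_obs())
E
```

```text
pics
top ['img', 'fx', 'fy', 'cx', 'cy', 'cam_to_world'] [[-0.0, 0.99, -0.14, 459.58], [-1.0, -0.0, 0.0, -56.62], [0.0, 0.14, 0.99, 1463.22], [0.0, 0.0, 0.0, 1.0]] 479.3358442376136 286.75253038331863 209.42703574823787
sample_plate 0.79 [770. 213.  45.] [197. 176.]
sample_plate 0.75 [ 779. -117.  103.] [307. 168.]
sample_plate 0.72 [584. 182.  66.] [205. 236.]
sample_plate 0.55 [509.  -0.  59.] [267. 262.]
label 0.77 [771. 208.  47.] [199. 175.]
label 0.64 [527. 420.  61.] [123. 256.]
label 0.62 [507.   5.  59.] [266. 263.]
label 0.55 [579. 182.  65.] [205. 238.]
spare_plate 0.7 [ 604. -522.   22.] [441. 231.]
spare_plate 0.48 [528. 227.  68.] [189. 256.]
rack 0.74 [558. 208.  12.] [199. 247.]
viewing_panel 0.79 [ 518. -232.   11.] [345. 259.]
viewing_panel 0.29 [581. 180.  66.] [205. 237.]
bottle_a 0.85 [ 779. -118.  109.] [308. 168.]
bottle_a 0.55 [751. -15. 109.] [272. 177.]
cap_bin 0.66 [ 604. -522.   21.] [441. 231.]
side ['img', 'fx', 'fy', 'cx', 'cy', 'cam_to_world'] [[-0.96, 0.16, -0.23, 404.19], [-0.28, -0.49, 0.82, 841.47], [0.02, 0.85, 0.52, 617.12], [0.0, 0.0, 0.0, 1.0]]
[... 700 characters left out ...]
] [326. 155.]
{'time': 0.8, 'joint_positions': array([ 1.11800538e+00,  3.41949910e-01,  1.52412275e+00,  1.34220333e-05,
        1.27537784e+00, -1.45993509e-01]), 'dq': array([ 5.34599112e-05, -2.70007423e-04, -1.68657109e-03, -1.81962977e-03,
        6.40162677e-04, -6.67179629e-05]), 'tau': array([-1.38669911e-03, -4.31085563e+01, -2.44467133e+01,  7.16736261e-02,
        4.83031687e-02, -1.32495263e-06]), 'tool_pos': array([158.53117527, 500.50577827, 248.75857122]), 'tcp_rot': array([3.14145014e+00, 7.97563455e-06, 2.83479131e+00]), 'contact_force': array([ 0.2835436 , -0.31891464, -0.82606677]), 'moment': array([-0.01644214,  0.01144279,  0.00904387]), 'grip_width': 91.45919258122682}
```

View pics/top0.png

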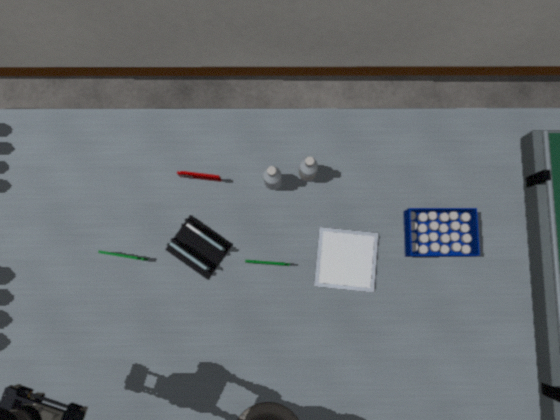

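View pics/side0.png

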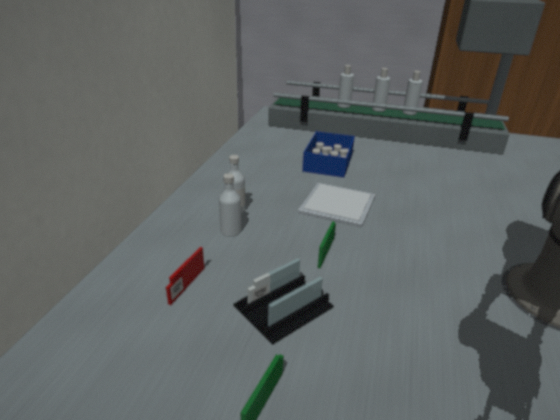

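Seen in the top and side views: the rack plate at top (205,236) / side (275,280), with a label patch at its left end; the rack plate at top (189,256) / side (295,300), which looks plain; green look-alikes at top (127,256) and (271,263); and a red one at top (205,177). By the description I choose the first rack plate, and I'll check it in one close crop.

```bash
python3 - <<'E'
import cv2,numpy as np
a=cv2.imread("pics/side0.png")[250:345,225:340]; b=cv2.imread("pics/top0.png")[205:285,155:250]
a=cv2.resize(a,(400,330),interpolation=2); b=cv2.resize(b,(392,330),interpolation=2)
cv2.imwrite("pics/crop1.png",np.hstack([a,b]))
E
```

```text
(no output)
```

View pics/crop1.png

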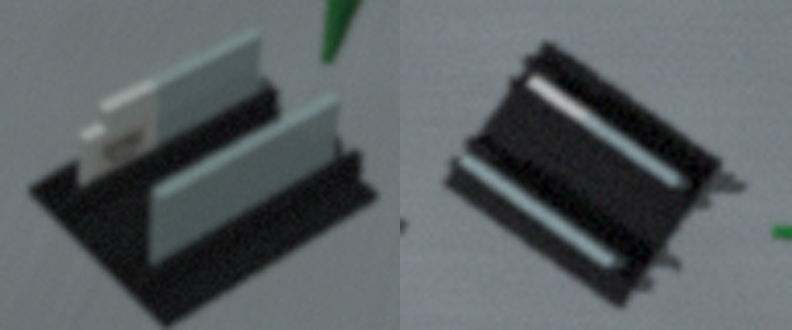

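The crop confirms it. The far rack plate (side crop, left end) has the white frosted end with the notch at its upper left and the label facing the side camera. The near plate is plain, so it is the spare. Next I measure its pose from the top-edge pixels.

```bash
cat > m.py <<'E'
from h import *
c=capture("top"); s=capture("side")
A=ray(c,185.3,224.4,68); B=ray(c,199.8,233.6,68); C=ray(c,224.1,249.9,68)
d=(A-C)/np.linalg.norm(A-C); print("lens (116 exp)",np.linalg.norm(A-C),np.linalg.norm(B-C),"(80)")
h=np.arctan2(d[1],d[0]); O=C+d*65; O2=A-d*51; O=(O+O2)/2
print(A,B,C,"heading",h,"origin",O, "grasp x=-8:",O-8*d)
for x,z in((-65,68),(51,68),(15,68),(65,8),(65,54)): P=O+d*x; P[2]=z; print(x,z,np.round(proj(s,P),1),np.round(proj(c,P),1))
y=np.array([-d[1],d[0],0]); P=O+d*40+4*y; P[2]=34; print("label",P,proj(s,P))
# panel centre via white blob in top
m=cv2.inRange(c["img"],(165,165,165),(255,255,255)); n,l,st,ce=cv2.connectedComponentsWithStats(m)
for i in range(1,n):
    if st[i][4]>500: print("panel",ce[i],ray(c,*ce[i],14),st[i])
E
python3 m.py
```

```text
lens (116 exp) 137.04451984314298 86.13340582106972 (80)
[619.17602736 239.65573328  68.        ] [592.07153559 196.54775953  68.        ] [544.42356819 124.79377148  68.        ] heading 0.9938571209785892 origin [585.61802571 188.0917052   68.        ] grasp x=-8: [581.25433664 181.38661626  68.        ]
-65 68 [297.8 258.5] [221.1 247.9]
51 68 [254.3 281.4] [188.3 226.3]
15 68 [268.5 273.9] [198.4 233. ]
65 8 [248.9 307.4] [188.5 226. ]
65 54 [248.7 289.9] [185.3 224.3]
label [604.08392659 223.79899444  34.        ] (np.float64(259.97371613176495), np.float64(293.27962602768326))
panel [345.91882184 259.24748563] [ 518.92516399 -235.30322773   14.        ] [ 318  230   57   59 2784]
```

```bash
python3 -m handwheel '[[[42,-32,0],[0,0,0.186]],[[42,-32,0],[0,0,0.186]],[[42,-32,0],[0,0,0.186]],[[42,-32,0],[0,0,0.186]],[[42,-32,0],[0,0,0.186]],[[42,-32,0],[0,0,0.186]],[[42,-32,-10],[0,0,0.184]],[[42,-32,-20],[0,0,0]],[[42,-32,-30],[0,0,0]],[[43,-32.5,-30],[0,0,0]],[[0,0,-25],[0,0,0]],[[0,0,0],[0,0,0]]]' 0.6
python3 - <<'E'
from h import *
o=get_obs();print(o["time"],o["tool_pos"],o["tcp_rot"],o["grip_width"],o["joint_positions"])
s=capture("side"); im=s["img"][170:320,200:360]
cv2.imwrite("pics/s1.png",cv2.resize(im,(800,750),interpolation=2)[:600,:,::-1])
E
```

```text
time: 2.4
tool_pos: [565.4, 190.3, 131.6]
tcp_rot: [3.138, -0.004, -2.21]
contact_force: [-0.3, 0.0, -0.2]
grip_width: 36.8
2.4 [565.39390443 190.30687508 131.64492922] [ 3.13799916 -0.00369317 -2.20989265] 36.820557174488556 [ 1.96167169e-01  5.83167738e-01  1.47136995e+00  2.10047056e-04
  1.09220453e+00 -2.30641974e+00]
```

View pics/s1.png

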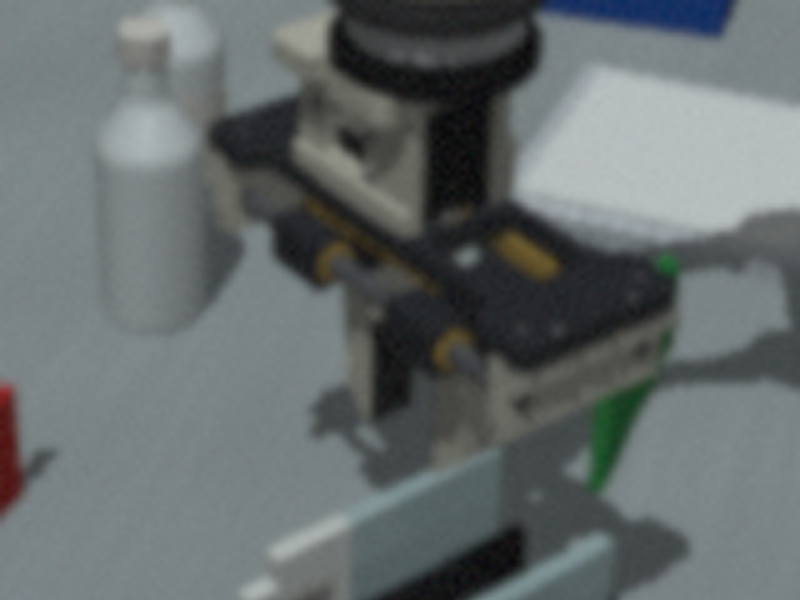

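The gripper is above and slightly beyond the clear end of the sample plate, jaws straddling its line; the plate's clear top spans crop (345,525) to (500,455). The arm came up a little short, so I correct now and read again.

```bash
python3 -m handwheel '[[[14.5,-11.3,0],[0,0,0.062]],[[0,0,0],[0,0,0]],[[0,0,0],[0,0,0]]]' 
python3 - <<'E'
from h import *
o=get_obs();print(o["tool_pos"],o["tcp_rot"])
s=capture("side"); c=capture("top")
im=np.hstack([cv2.resize(s["img"][220:320,230:330],(400,400),interpolation=2),cv2.resize(c["img"][200:280,160:240],(400,400),interpolation=2)])
cv2.imwrite("pics/s2.png",im[:,:,::-1])
E
```

```text
time: 2.82
tool_pos: [580.7, 180.5, 134.9]
tcp_rot: [-3.141, 0.001, -2.147]
contact_force: [0.2, 1.3, 0.9]
grip_width: 36.5
[580.67642226 180.51511327 134.85061001] [-3.14103202e+00  9.77759285e-04 -2.14733985e+00]
```

View pics/s2.png

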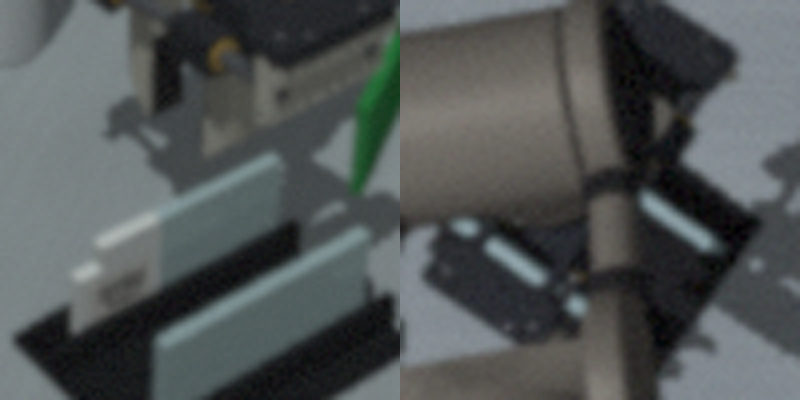

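```bash
python3 -m handwheel '[[[0,0,-16],[0,0,0]],[[0,0,-16],[0,0,0]],[[0,0,-14],[0,0,0]],[[0,0,-14],[0,0,0]],[[0,0,-12],[0,0,0]],[[0,0,-10],[0,0,0]],[[0,0,0],[0,0,0]],[[0,0,0],[0,0,0]]]'
```

```text
time: 3.92
tool_pos: [581.3, 179.8, 52.2]
tcp_rot: [-3.141, 0.001, -2.147]
contact_force: [0.4, 0.0, 1.1]
grip_width: 37.0
```

```bash
python3 -m handwheel '[[[0,0,1],[0,0,0]],[[0,0,0],[0,0,0]],[[0,0,0],[0,0,0]],[[0,0,0],[0,0,0]],[[0,0,0],[0,0,0]],[[0,0,0],[0,0,0]]]' 1
```

```text
time: 4.68
tool_pos: [580.7, 179.9, 53.0]
tcp_rot: [3.141, -0.0, -2.147]
contact_force: [-2.5, 1.0, 3.9]
grip_width: 8.3
```

```bash
python3 -m handwheel '[[[0,0,6],[0,0,0]],[[0,0,10],[0,0,0]],[[0,0,15],[0,0,0]],[[0,0,20],[0,0,0]],[[0,0,25],[0,0,0]],[[0,0,30],[0,0,0]],[[0,0,30],[0,0,0]],[[0,0,30],[0,0,0]],[[0,0,20],[0,0,0]],[[0,0,10],[0,0,0]],[[0,0,0],[0,0,0]]]'
python3 - <<'E'
from h import *
s=capture("side")
cv2.imwrite("pics/s3.png",cv2.resize(s["img"][150:330,180:400],(660,540),interpolation=2)[:,:,::-1])
E
```

```text
time: 6.05
tool_pos: [581.3, 179.7, 249.8]
tcp_rot: [-3.14, 0.001, -2.147]
contact_force: [0.3, 0.5, -1.1]
grip_width: 7.9
```

View pics/s3.png

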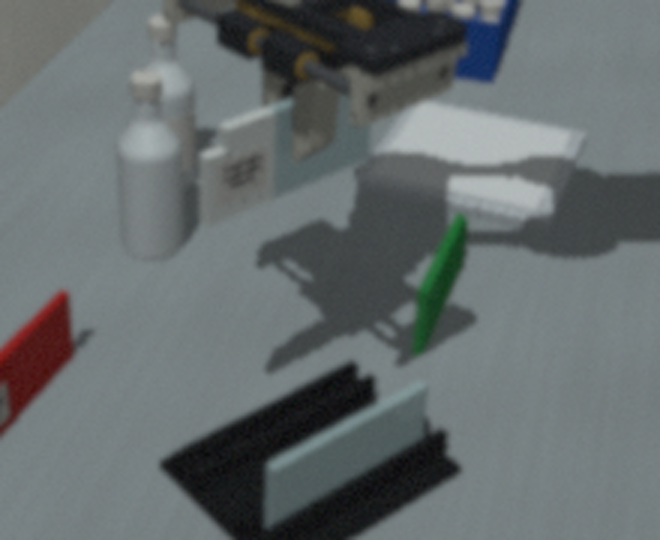

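It holds the sample plate by its clear part; the notch and label show at the left (240,170), and the spare still stands in its groove. Now I carry it over the panel while yawing about −3.04 rad, so the later tilt faces away from the base.

```bash
python3 -m handwheel '[[[-3.4,-21.4,0],[0,0,-0.1]],[[-3.4,-21.4,0],[0,0,-0.17]],[[-3.4,-21.4,0],[0,0,-0.17]],[[-3.4,-21.4,0],[0,0,-0.17]],[[-3.4,-21.4,0],[0,0,-0.17]],[[-3.4,-21.4,0],[0,0,-0.17]],[[-3.4,-21.4,0],[0,0,-0.17]],[[-3.4,-21.4,0],[0,0,-0.17]],[[-3.4,-21.4,0],[0,0,-0.17]],[[-3.4,-21.4,0],[0,0,-0.17]],[[-3.4,-21.4,0],[0,0,-0.17]],[[-3.4,-21.4,0],[0,0,-0.17]]]'
python3 -m handwheel '[[[-3.4,-21.4,0],[0,0,-0.17]],[[-3.4,-21.4,0],[0,0,-0.17]],[[-3.4,-21.4,0],[0,0,-0.17]],[[-3.4,-21.4,0],[0,0,-0.17]],[[-3.4,-21.4,0],[0,0,-0.17]],[[0,0,0],[0,0,-0.17]],[[0,0,0],[0,0,-0.05]],[[0,0,0],[0,0,0]],[[0,0,0],[0,0,0]]]'
python3 -c "
from h import *
print(get_obs()['joint_positions'])"
```

```text
time: 7.6
tool_pos: [539.6, -77.7, 247.7]
tcp_rot: [-3.14, -0.002, 2.161]
contact_force: [0.5, 0.1, -0.3]
grip_width: 8.0
time: 8.72
tool_pos: [523.0, -183.9, 248.3]
tcp_rot: [-3.141, 0.0, 1.098]
contact_force: [0.5, -0.5, -1.2]
grip_width: 8.0
[-4.76387679e-01  3.96873977e-01  1.44201569e+00 -7.16410887e-05
  1.30368387e+00 -3.08533001e-03]
```

```bash
python3 -m handwheel '[[[0,0,-5],[-0.040,-0.077,0]],[[0,0,-5],[-0.079,-0.155,0]],[[0,0,-5],[-0.079,-0.155,0]],[[0,0,-5],[-0.079,-0.155,0]],[[0,0,-5],[-0.079,-0.155,0]],[[0,0,-5],[-0.079,-0.155,0]],[[0,0,-5],[-0.040,-0.078,0]],[[0,0,0],[0,0,0]],[[0,0,0],[0,0,0]],[[0,0,0],[0,0,0]]]'
python3 - <<'E'
from h import *
from scipy.spatial.transform import Rotation as R
o=get_obs();print(o["joint_positions"].round(3),o["tool_pos"])
M=R.from_euler("xyz",o["tcp_rot"]).as_matrix()
X,Z=-M[:,0],-M[:,2];Y=np.cross(Z,X);print("ny",Y, "label",o["tool_pos"]+46.7*X+4*Y-19*Z)
s=capture("side");c=capture("top")
for k,n in((s,"side"),(c,"top")):
    for t in ("label","sample_plate"):
        for d in spot_in(t,n)[:4]: P=w(k,d["xyz"]);print(n,t,round(d["score"],2),P.round(),np.round(proj(k,P)))
im=np.hstack([cv2.resize(s["img"][120:270,260:410],(400,400),interpolation=2),cv2.resize(c["img"][190:310,280:400],(400,400),interpolation=2)])
cv2.imwrite("pics/s4.png",im[:,:,::-1])
E
```

```text
time: 9.98
tool_pos: [529.9, -188.9, 331.1]
tcp_rot: [2.29, -0.005, 1.1]
contact_force: [-0.3, -0.4, -0.7]
grip_width: 7.4
[-0.487  0.019  1.988  0.055  0.283 -0.06 ] [ 529.87070165 -188.88947103  331.1119322 ]
ny [ 0.58600583 -0.30176452  0.75202084] label [ 523.81313709 -238.14972902  321.38450221]
side label 0.81 [ 553. -151.  326.] [331.  99.]
side label 0.8 [770. 226.  34.] [184. 278.]
side label 0.76 [507.  26.  37.] [326. 246.]
side sample_plate 0.7 [508.  23.  39.] [326. 244.]
side sample_plate 0.46 [ 551. -155.  330.] [332.  97.]
top label 0.69 [506.   2.  59.] [266. 263.]
top label 0.67 [ 544. -163.  325.] [331. 243.]
top label 0.65 [529. 419.  58.] [124. 256.]
top label 0.52 [768. 209.  47.] [198. 176.]
top sample_plate 0.61 [771. 210.  43.] [198. 176.]
top sample_plate 0.6 [ 545. -164.  326.] [332. 243.]
top sample_plate 0.53 [529. 427.  59.] [121. 256.]
top sample_plate 0.37 [525. 226.  66.] [189. 257.]
```

View pics/s4.png

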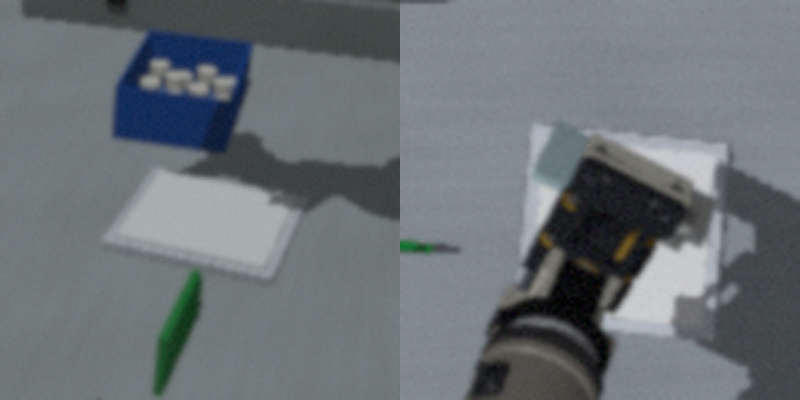

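The tilt stopped at 49° with joint 5 at its lower limit (0.283), which left the label near z = 321 mm, too high. The top view shows the clear end at (560,155) and the frosted end and label on the right at (710,215), partly under the gripper. I'll fit the arm kinematics from the readings and search for a tool heading that reaches the pose within the joint ranges.

```bash
cat > k.py <<'E'
from h import *
from scipy.optimize import least_squares
from scipy.spatial.transform import Rotation as R
o=get_obs()
S=[([1.118,.342,1.524,0,1.2753,-.146],[158.5,500.5,248.75]),([.19617,.58317,1.47137,0,1.09220,-2.3064],[565.4,190.3,131.64]),
([-.47639,.39687,1.44202,0,1.30368,-.0031],[523.0,-183.9,248.3]),(o["joint_positions"],o["tool_pos"])]
def rot(ax,t): return R.from_euler(ax,t).as_matrix()
def fk(q,p):
    A=rot("z",q[0]); F=A@rot("y",q[1]+q[2]); T=F@rot("z",q[3])@rot("y",q[4])@rot("z",-0.0)
    W=A@(np.array([0,p[4],p[0]])+rot("y",q[1])@[0,0,p[1]]+rot("y",q[1]+q[2])@[0,0,p[2]])
    return W+T[:,2]*p[3], T@rot("z",q[5])
f=least_squares(lambda p:np.ravel([fk(q,p)[0]-x for q,x in S]),[250,350,350,200,77]); p=f.x
LO=np.array([-2.53,-.77,.04,-1,.28,-3.11]);HI=np.array([2.53,2.02,2.7,4.14,2.66,3.11])
M=R.from_euler("xyz",o["tcp_rot"]).as_matrix(); C=fk(o["joint_positions"],p)[1].T@M
def ik(P,Rw,q0):
    r=least_squares(lambda q:np.r_[(fk(q,p)[0]-P)/100,(R.from_matrix((fk(q,p)[1]@C).T@Rw).as_rotvec())],np.clip(q0,LO+.02,HI-.02),bounds=(LO,HI)); return r.x,r.cost
def target(a,t,zl,px=(518.5,-234)):
    X=np.array([np.sin(a),-np.cos(a),0]);fw=np.array([np.cos(a),np.sin(a),0]);up=np.array([0,0,1])
    Tz=-up*np.cos(t)+fw*np.sin(t); Y=fw*np.cos(t)+up*np.sin(t); Rw=np.c_[-X,np.cross(Tz,-X),Tz]
    return np.array([*px,zl])-46.7*X-4*Y-19*Tz,Rw
E
python3 - <<'E'
from k import *
np.set_printoptions(precision=2,suppress=True)
print("fit",p,"max err",np.abs(f.fun).max(),"C\n",C)
for z in (220,):
  for t in (55,):
    for da in (0,.3,.6,.9,1.2,-.5,-.9):
      best=min((ik(*target(-.47+da,np.radians(t),z),[-.5,.3,1.5,j4,j5,j6]) for j4,j5,j6 in((.1,.5,-.1),(1.5,1,-1.5),(3,.5,-3),(3,.5,3),(1.5,1,1.5))),key=lambda r:r[1])
      print(z,t,da,best[1],best[0])
E
```

```text
fit [177.67 494.94 367.24 287.31  76.46] max err 4.4370452775270905 C
 [[ 0. -1. -0.]
 [ 1.  0. -0.]
 [-0. -0.  1.]]
220 55 0 0.000252075991993361 [-0.48  0.15  2.29  3.1   0.28 -3.11]
220 55 0.3 1.708894607238109e-28 [-0.73  0.12  2.3   1.89  0.48 -2.27]
220 55 0.6 5.844281542119123e-31 [-0.93  0.18  2.23  1.45  0.8  -2.19]
220 55 0.9 2.3037004601079427e-28 [-1.03  0.28  2.09  1.18  1.08 -2.23]
220 55 1.2 8.928090933630537e-31 [-1.05  0.4   1.89  0.97  1.32 -2.28]
220 55 -0.5 0.017218677576181254 [-0.25  0.28  2.2   4.14  0.57  2.6 ]
220 55 -0.9 0.009547406963300982 [-0.14  0.46  1.69 -1.    1.01  1.83]
```

```bash
python3 - <<'E'
from k import *
np.set_printoptions(precision=3,suppress=True)
q=np.array(o["joint_positions"]); Pp,Rp=o["tool_pos"],M
N=14
for i in range(1,N+1):
    s=i/N; P,Rw=target(-.47+.7*s,.86+(.96-.86)*s,321-(321-215)*s)
    qn,c=ik(P,Rw,q)
    print(i,(P-Pp).round(1).tolist(),R.from_matrix(Rw@Rp.T).as_rotvec().round(3).tolist(),"q",qn,"dq",np.abs(qn-q).max().round(2),f"{c:.0e}")
    q,Pp,Rp=qn,P,Rw
E
```

```text
1 [-8.1, 4.5, -9.8] [-0.01, -0.01, 0.05] q [-0.521 -0.002  2.025  0.298  0.28  -0.354] dq 0.29 1e-04
2 [-2.5, 0.1, -7.7] [-0.003, -0.007, 0.05] q [-0.562 -0.003  2.057  0.591  0.28  -0.699] dq 0.34 1e-04
3 [-2.5, 0.0, -7.7] [-0.002, -0.007, 0.05] q [-0.594 -0.001  2.092  0.852  0.281 -1.009] dq 0.31 1e-19
4 [-2.5, -0.1, -7.7] [-0.002, -0.007, 0.05] q [-0.633  0.004  2.116  1.049  0.324 -1.261] dq 0.25 1e-29
5 [-2.5, -0.3, -7.7] [-0.002, -0.007, 0.05] q [-0.673  0.013  2.138  1.186  0.378 -1.455] dq 0.19 1e-26
6 [-2.5, -0.4, -7.7] [-0.001, -0.007, 0.05] q [-0.713  0.024  2.156  1.277  0.437 -1.606] dq 0.15 2e-30
7 [-2.5, -0.5, -7.7] [-0.001, -0.007, 0.05] q [-0.751  0.039  2.172  1.336  0.5   -1.727] dq 0.12 6e-19
8 [-2.5, -0.6, -7.7] [-0.001, -0.007, 0.05] q [-0.789  0.057  2.185  1.373  0.562 -1.827] dq 0.1 2e-19
9 [-2.4, -0.8, -7.7] [-0.0, -0.007, 0.05] q [-0.825  0.078  2.194  1.393  0.624 -1.913] dq 0.09 2e-21
10 [-2.4, -0.9, -7.7] [0.0, -0.007, 0.05] q [-0.859  0.101  2.201  1.402  0.684 -1.988] dq 0.08 3e-24
11 [-2.3, -1.0, -7.7] [0.0, -0.007, 0.05] q [-0.891  0.127  2.205  1.401  0.742 -2.055] dq 0.07 3e-27
12 [-2.3, -1.1, -7.7] [0.001, -0.007, 0.05] q [-0.92   0.155  2.205  1.394  0.796 -2.115] dq 0.06 1e-26
13 [-2.2, -1.2, -7.7] [0.001, -0.007, 0.05] q [-0.946  0.184  2.202  1.38   0.847 -2.17 ] dq 0.06 5e-28
14 [-2.2, -1.4, -7.7] [0.001, -0.007, 0.05] q [-0.97   0.216  2.196  1.363  0.895 -2.221] dq 0.05 2e-30
```

```bash
python3 -m handwheel '[[[-1,0,0],[0,0,0.03]],[[-1,0,0],[0,0,0.03]],[[-2,0,0],[0,0,0.035]],[[-2,0,0],[0,0,0.035]],[[-2,0,-3],[0,0,0.035]],[[-2,0,-3],[0,0,0.035]],[[-2,0,-4],[0,0,0.04]],[[-3,0,-6],[0,0,0.04]],[[-3,0,-6],[0,0,0.04]],[[-3,0,-6],[0,0,0.04]],[[-3,0,-6],[0,0,0.04]],[[0,0,0],[0,0,0]]]'
python3 - <<'E'
from k import *
np.set_printoptions(precision=3,suppress=True)
print(o["joint_positions"])
q=np.array(o["joint_positions"]); Pp,Rp=o["tool_pos"],M
P,Rw=target(.23,.96,215); rv=R.from_matrix(Rw@Rp.T).as_rotvec(); print("total",P-Pp,rv)
N=11
for i in range(1,N+1):
    qn,c=ik(o["tool_pos"]+(P-Pp)*i/N,R.from_rotvec(rv*i/N).as_matrix()@M,q)
    print(qn,np.abs(qn-q).max().round(2),f"{c:.0e}"); q=qn
E
```

```text
time: 11.78
tool_pos: [505.8, -189.5, 298.4]
tcp_rot: [2.288, -0.005, 1.499]
contact_force: [-0.4, -0.4, -0.5]
grip_width: 7.7
[-0.784  0.044  2.068  1.071  0.599 -1.5  ]
total [-15.334  -3.092 -75.748] [ 0.003 -0.107  0.301]
[-0.797  0.048  2.088  1.119  0.619 -1.577] 0.08 4e-23
[-0.818  0.06   2.104  1.167  0.645 -1.662] 0.09 1e-23
[-0.838  0.074  2.119  1.21   0.672 -1.742] 0.08 6e-24
[-0.858  0.089  2.133  1.246  0.7   -1.817] 0.07 4e-24
[-0.877  0.105  2.146  1.276  0.729 -1.887] 0.07 2e-24
[-0.895  0.123  2.158  1.302  0.757 -1.954] 0.07 5e-25
[-0.913  0.141  2.169  1.323  0.786 -2.017] 0.06 1e-25
[-0.93   0.161  2.179  1.339  0.814 -2.076] 0.06 2e-26
[-0.946  0.181  2.187  1.353  0.842 -2.133] 0.06 2e-27
[-0.961  0.202  2.194  1.362  0.87  -2.186] 0.05 1e-28
[-0.976  0.224  2.2    1.369  0.897 -2.238] 0.05 1e-29
```

The motion follows the model. I'm completing the turn and the lowering.

```bash
python3 -m handwheel '[[[-1.5,-0.3,-7.5],[0,-0.0107,0.03]],[[-1.5,-0.3,-7.5],[0,-0.0107,0.03]],[[-1.5,-0.3,-7.5],[0,-0.0107,0.03]],[[-1.5,-0.3,-7.5],[0,-0.0107,0.03]],[[-1.5,-0.3,-7.5],[0,-0.0107,0.03]],[[-1.5,-0.3,-7.5],[0,-0.0107,0.03]],[[-1.5,-0.3,-7.5],[0,-0.0107,0.03]],[[-1.5,-0.3,-7.5],[0,-0.0107,0.03]],[[-1.5,-0.3,-7.5],[0,-0.0107,0.03]],[[-1.5,-0.3,-7.5],[0,-0.0107,0.03]],[[0,0,0],[0,0,0]],[[0,0,0],[0,0,0]]]'
python3 - <<'E'
from k import *
print(o["joint_positions"].round(3),o["dq"].round(3))
X,Z=-M[:,0],-M[:,2];Y=np.cross(Z,X);L=o["tool_pos"]+46.7*X+4*Y-19*Z;print("tilt deg",np.degrees(np.arccos(Y[2])), "label",L)
s=capture("side");c=capture("top");print("pred",proj(s,L),proj(c,L))
for k,n in((s,"side"),(c,"top")):
    for t in ("label","spare_plate","bottle","cap_bin"):
        try: ds=spot_in(t,n)[:4]
        except Exception as e: print(e); continue
        for d in ds: P=w(k,d["xyz"]);print(n,t,round(d["score"],2),P.round(),np.round(proj(k,P)))
im=np.hstack([cv2.resize(s["img"][80:270,240:430],(400,400),interpolation=2),cv2.resize(c["img"][190:310,280:400],(400,400),interpolation=2)])
cv2.imwrite("pics/s5.png",im[:,:,::-1])
E
```

```text
time: 13.28
tool_pos: [491.2, -192.0, 224.1]
tcp_rot: [2.181, 0.004, 1.8]
contact_force: [0.0, 0.7, -0.5]
grip_width: 7.8
[-0.986  0.266  2.163  1.368  0.9   -2.248] [-0.    -0.006  0.001  0.002  0.006 -0.007]
tilt deg 34.98333927230676 label [ 519.23940349 -233.40653706  216.67073711]
pred (np.float64(345.66841803226026), np.float64(133.23968665544822)) (np.float64(354.7626848883405), np.float64(255.89147675015792))
side label 0.92 [ 510. -163.  215.] [345. 144.]
side label 0.69 [527. 437.  45.] [264. 388.]
side label 0.61 [772. 225.  33.] [183. 277.]
side label 0.55 [507.  25.  41.] [326. 244.]
side spare_plate 0.63 [ 615. -413.   36.] [318. 164.]
side spare_plate 0.55 [534. 238.  54.] [293. 298.]
side bottle 0.95 [755.   7.  77.] [229. 210.]
side bottle 0.73 [ 772. -108.  101.] [239. 179.]
side cap_bin 0.94 [ 615. -412.   38.] [318. 164.]
top label 0.76 [ 516. -184.  214.] [336. 257.]
top label 0.54 [766. 207.  46.] [199. 177.]
top label 0.51 [529. 418.  58.] [124. 256.]
top spare_plate 0.69 [ 780. -117.  106.] [307. 167.]
top spare_plate 0.56 [524. 228.  67.] [188. 257.]
top bottle 0.79 [ 779. -117.  107.] [307. 168.]
top cap_bin 0.93 [ 605. -524.   22.] [441. 230.]
top cap_bin 0.71 [ 561. -248.   12.] [350. 245.]
```

View pics/s5.png

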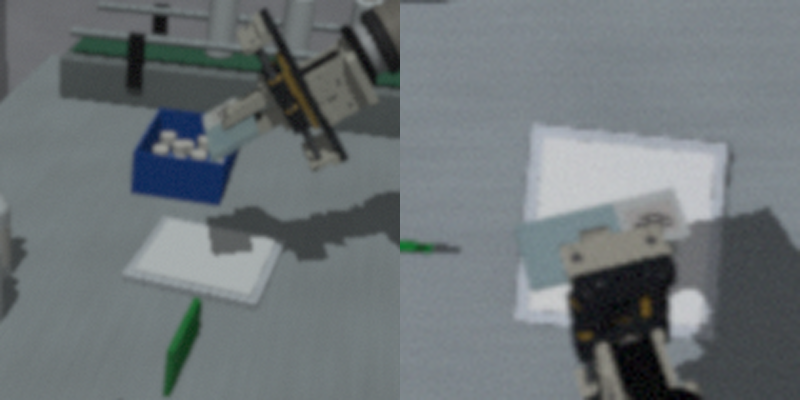

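The plate is label up over the panel. The label shows in the top view at about crop (655,220), which is pixel (356.5,256), against a prediction of (354.8,255.9). I'll check the plate model's corners against the picture numerically, since the frosted boundary lies close to the fingers.

```bash
python3 - <<'E'
from k import *
X,Z=-M[:,0],-M[:,2];Y=np.cross(Z,X);G=o["tool_pos"]-3*Z
c=capture("top")
for n,x,z in(("clear low",-65,0),("clear top",-65,60),("bound low",15,0),("bound top",15,60),("frost low",65,0),("label",40,26),("grasp",-6.7,42)):
    u=np.array(proj(c,G+(x+6.7)*X+4*Y+(z-42)*Z)); print(n,u.round(1),"crop",((u-[280,190])*3.333+[400,0]).round())
E
```

```text
clear low [313.1 257.5] crop [510. 225.]
clear top [318.4 275.9] crop [528. 286.]
bound low [342.7 250.5] crop [609. 202.]
bound top [349.  268.6] crop [630. 262.]
frost low [361.1 246.1] crop [670. 187.]
label [354.7 255.9] crop [649. 220.]
grasp [338.9 265. ] crop [596. 250.]
```

```bash
python3 -c "
from h import *
o=get_obs();print(o['time'],o['dq'].round(3),o['grip_width']);print(bot.close_job())"
```

```text
13.825 [-0.     0.002 -0.001  0.     0.    -0.   ] 8.174401320714829
the job is handed in; nothing more can be done
None
```

I gripped the notched, labelled plate by its clear part and lifted it out of the rack. I then carried it over the viewing panel, turned it label up, and handed the job in at 13.8 s with the plate still held. No verdict was reported.

**Last checks**
- **Label position:** about 5 mm from the panel centre and about 217 mm above the bench. The plate slopes about 35°.
- **Grip:** the grasp point is at about x = -7 to -10 mm, inside the clear part. The jaws read 8 mm, the plate's thickness, and the arm was still.
- **Plate model against the top picture:** its edges and label agreed within about 4–5 mm.

**Bystanders:** The spare plate showed where it was at the start in both cameras, and so did both bottles in the side view and the bin in the top view. The top camera's network missed one bottle.

**What did not go to plan**
- **First tilt:** it stopped at joint 5's limit with the label near 321 mm, too high. I turned the tool's heading about 0.7 rad and lowered it to the final pose.
- **Bin reading:** the side camera's last bin reading was about 65 mm from the first one. The gripper was covering part of the bin, and the top camera showed the bin unmoved.

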